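# Empty the spectacle end-piece pan into the frame tray

### The job

First lift the flat file off the small metal parts pan and lay it flat in the shallow tool trough. Then take the pan by its upright grip and tip it, mouth low over the one compartment of the white frame tray that holds no spectacles, so that all five loose end-pieces slide out into that compartment. Set the emptied pan back down flat on the bench, and leave the spectacles, the cleaner bottle and the small weight where they are.

Things in the scene. Friction and masses are not known exactly. Their poses are not given: they have to be found in the camera images.
- pan: loose shovel-shaped aluminium parts pan, 130 long (its x) x 66 wide (its y), 160 g. Origin: centre of its underside, z up. Floor 3 thick; side walls 3 thick, tops 22 above the underside (60 clear between them); rear wall at +x, top 30. The -x end has no wall: it is the pouring mouth. Upright grip at +x: plain tab 12 thick (x) x 36 wide (y), centred at x = +71, y = 0, from the underside up to 78.
- pan_lip (a point): middle of the pan's open pouring edge, at the floor's top surface (pan frame x -65, y 0, z 3)
- pan_grip (a point): point in the pan's upright grip at which to hold it, 18 below the grip's top (pan frame x +71, y 0, z 60); axes as the pan's
- file: loose flat file, 150 long (its x), lying across the pan on the tops of the two side walls at the start. Origin: on its underside at mid-length, z up. Wooden handle from x -75 to -15, 18 wide, 12 thick; steel blade from x -15 to +75, 14 wide, 5 thick; both flat underneath. 60 g, balance point at mid-length.
- trough: fixed shallow grey tool trough for the file, outside 190 (its x) x 80 (its y), 12 high, walls and floor 4 thick. Origin: centre of its underside.
- frame_tray: fixed white frame tray, outside 165 (its x) x 295 (its y), 50 high, floor 10 thick, walls 10 thick; three compartments side by side along its y, each 145 (x) x 85 (y) inside, centred at y -95, 0 and +95. Origin: centre of its underside.
- liner: fixed thin grey felt liner, 141 (x) x 81 (y) x 2, on the floor of the one compartment without spectacles: the place for the end-pieces. Origin: centre of its underside, which is 10 above the bench; axes along the frame tray's. The compartment's rim is 40 above this origin.
- end0: loose black acetate end-piece with a small brass hinge leaf, 22 x 13 x 13, 12 g, one of five alike lying in the pan. Origin: its centre.
- end1: loose black acetate end-piece with a small brass hinge leaf, 22 x 13 x 13, 12 g, one of five alike lying in the pan. Origin: its centre.
- end2: loose black acetate end-piece with a small brass hinge leaf, 22 x 13 x 13, 12 g, one of five alike lying in the pan. Origin: its centre.
- end3: loose black acetate end-piece with a small brass hinge leaf, 22 x 13 x 13, 12 g, one of five alike lying in the pan. Origin: its centre.
- end4: loose black acetate end-piece with a small brass hinge leaf, 22 x 13 x 13, 12 g, one of five alike lying in the pan. Origin: its centre.
- glasses_a: loose folded spectacles, 134 x 40 x 22, in a compartment of the frame tray. Origin: centre of the underside. Leave alone.
- glasses_b: second pair of folded spectacles, as the first, in another compartment. Leave alone.
- cleaner: loose lens-cleaner bottle, diameter 54, 150 high, standing upright. Origin: centre of its underside. Leave alone.
- weight: small loose round bench weight, diameter 42, 32 high. Origin: centre of its underside. Leave alone.

How it is judged (in metres and radians):
On the way, in this order (a step that is already met when the one before it is completed fails the run):
1. the file lies flat in the tool trough, let go (x of file in the frame of trough between -0.035 and 0.035 m and y of file in the frame of trough between -0.03 and 0.03 m and height (world z) of file below 0.01 m and angle between file's own z axis and vertical below 0.1 rad and contact force between the fingers and file below 0.1 N), for 0.2 s.
2. the pan is tipped by more than 26 degrees with its lip over the spectacle-free compartment (within 120 mm of its centre seen from above) and no higher than 100 mm above the compartment's rim (angle between pan's own z axis and vertical above 0.45 rad and horizontal distance between pan_lip and liner below 0.12 m and z of pan_lip in the frame of liner below 0.14 m), for 0.1 s.
At the end, for the whole second after the job is handed in: All five end-pieces lie at rest in the spectacle-free compartment, below its rim; the file lies flat in the trough (mid-length within 35 mm along, 30 mm across of its centre); the pan stands flat on the bench (within 6 mm, tilt under 0.06 rad), at rest (x of file in the frame of trough between -0.035 and 0.035 m and y of file in the frame of trough between -0.03 and 0.03 m and height (world z) of file below 0.01 m and angle between file's own z axis and vertical below 0.1 rad and height (world z) of pan below 0.006 m and angle between pan's own z axis and vertical below 0.06 rad and linear speed of pan below 0.02 m/s and x of end0 in the frame of liner between -0.073 and 0.073 m and y of end0 in the frame of liner between -0.043 and 0.043 m and z of each of end0, end1, end2, end3, end4 in the frame of liner below 0.04 m and linear speed of each of end0, end1, end2, end3, end4 below 0.03 m/s and x of end1 in the frame of liner between -0.073 and 0.073 m and y of end1 in the frame of liner between -0.043 and 0.043 m and x of end2 in the frame of liner between -0.073 and 0.073 m and y of end2 in the frame of liner between -0.043 and 0.043 m and x of end3 in the frame of liner between -0.073 and 0.073 m and y of end3 in the frame of liner between -0.043 and 0.043 m and x of end4 in the frame of liner between -0.073 and 0.073 m and y of end4 in the frame of liner between -0.043 and 0.043 m); the robot touches nothing.
It fails at once if a pair of spectacles is shifted by more than 25 mm (distance of any of glasses_a, glasses_b from where it was at the start of the episode above 0.025 m).
It fails at once if the bottle or the weight is shifted by more than 30 mm, or the bottle is knocked over (distance of any of cleaner, weight from where it was at the start of the episode above 0.03 m or angle between cleaner's own z axis and vertical above 0.5 rad).
It also fails if it takes over 67 s, if anything falls off the work surface, if the arm or the gripper's body presses on something with over 40 N, if the wrist force passes 120 N, or if a joint passes its speed limit or range.

### The arm

A 7-joint arm with a two-finger parallel gripper is mounted at the origin on the work surface. World frame = base frame: x ahead of the robot, y to its left, z up, the work surface at z = 0. Lengths are in mm, angles in rad, forces in N, time in s.
With the tool pointing down it reaches from about 425 to 1025 mm from the base axis. Payload 9.4 kg.
Tool frame: the origin (TCP) lies between the finger pads; the fingertips stand arm.tcp_to_tips ahead of it and the grasp point (between the pads) lies 3 mm ahead of it (arm.tcp_to_tips is the distance from the TCP to the fingertips, in mm); z points along the fingers, y is the direction in which the jaws open and shut (so a half turn about z gives the same grasp; the last joint's range is limited). The gripper opens to 85 mm and grips with 20 to 120 N. Pads are 22 mm wide; open, the fingers measure 114 mm over their backs; the gripper's body (76 mm by 85 mm) begins 54 mm behind the grasp point. The pads swing forward as they close: fully open they stand 13 mm farther back than shut.
Start: joints at [1.162, 0.599, -0.003, 1.599, 0.002, 0.943, -0.08], TCP at [236.157, -685.459, 253.275] pointing down, gripper open.
Joint ranges: [-2.57, 2.57], [-0.35, 1.97], [-1.29, 1.29], [0.11, 2.56], [-1.05, 4.19], [0.11, 1.86], [-2.63, 2.63]. Speed limits (rad/s): [2.22, 2.22, 3.01, 3.01, 3.14, 3.14, 3.14].

### API

Orientations are given as [roll, pitch, yaw] about the fixed x, y, z axes, in that order (R = Rz(yaw) Ry(pitch) Rx(roll)).
In Python, from workcell import arm gives the robot as it stands.
- The arm moves only by the tool carry_out, never from a script. Its argument "commands" is a list that holds one entry, the list of rows, each a list of 7 numbers: the turn, a rotation vector about the world's x, y, z each as a share of 45 degrees, from -1 to 1, then the shift along the world's x, y, z each as a share of 300 mm, from -1 to 1, then the closure, from 0 (fully open) to 1 (shut). A call has 1 to 8 rows; each row is the pose to reach, as a shift and turn from the pose commanded when the call began; what a row does not reach only later rows make up. A row lasts 1/8 s, in which the tool goes at most 62.5 mm and 10.7 degrees, less where a joint would pass 70% of its speed; a pose out of reach is approached as far as the arm can. A call with a number of a shift or a turn outside -1 to 1 is refused whole. A call with a gripper value outside its range is refused whole. The fingers move at their own pace and stop on an object; "grip_force" is the grip in N (left out, the last holds). Time passes only in rows, so rows that repeat a pose let the fingers close. It gives the time, the measured TCP pose, the force and the opening at its end, in the units of the state.
- arm.sense(): the state, without advancing time (a new reading comes with each control period).
- arm.read_camera(name): name is "scene" or "top"; returns a dict with "color" (400x640x3 uint8, blue, green, red), "intrinsics" (3x3 intrinsics, pixels), "k1" (the pictures are not rectified: a ray, as slopes to the right and down, at radius r is drawn at 1 + k1 r^2 times it, then the intrinsics apply), "R" (3x3) and "t" (3): a world point X has camera coordinates R X + t. Camera axes: x right, y down, z forward; pixel columns grow to the right and rows downward; lengths in mm; the calibration is good to about 2 mm. A picture is of the moment at which its call begins. There is no depth.
- arm.close_job(): hands the job in, once; it reports no verdict.
Trained networks look in a picture, given as the dict that the camera call returned (one of the last four; its "shot" number tells which), for a name from the list of things; names that differ only in an ending like _2 or _b are one class to them, and where a whole thing is asked for, a point or a joint stands for the part that bears it (a point fixed in the world has none). Each returns a list of dicts, best first, with "conf" (0 to 1); they miss things now and then, are a little off and sometimes report something else, mostly with a low value. They report only what shows in the picture. A call takes as long as a camera call.
- arm.find_in(picture, label): "extent" ([centre column, centre row, width, height] in pixels, round what is visible of it).
The state is a dict: "time_s": time; "qpos": joint angles; "qvel": joint speeds; "joint_torque": joint torques, N m; "tcp_pos": TCP position; "tool_rot": TCP orientation; "contact_force": force on the tool from outside, world axes, zero at the start; "wrist_torque": the same for the moment, N m; "width": finger opening in mm.
Only numpy, scipy, OpenCV 4.12 (cv2) and the standard library are available. Lean on these libraries where they do the work, as an engineer would, in place of code of your own. Each camera call takes 0.05 s, during which the arm holds its last target. There are 200 camera calls.

## Working session

There is one attempt and no reset: what is moved stays moved. The work goes in short steps, Python scripts to look and compute and a tool call to move; the robot and the scene stay as the last step left them, time stands still between calls to the robot, and variables do not carry over. Pictures are saved under pics/ and viewed, about 8 in all and at most 12, crops included, and the job is handed in when it is done.

Besides the shell and the picture viewer there is one more tool, called after "Request:" by a JSON object that holds its "method" and its "body", one argument or row to a line. carry_out: Moves the arm, as the interface text tells. Its arguments: {"type":"object","properties":{"commands":{"type":"array"},"grip_force":{"type":"number"}},"required":["commands"]}

```bash
ls; mkdir -p pics; cat > h.py <<'E'
import numpy as np, cv2
from workcell import arm
def px2w(p,u,v,z):
    K=np.array(p["intrinsics"],float);R=np.array(p["R"]);t=np.array(p["t"]);k=p["k1"]
    d=np.array([(u-K[0,2])/K[0,0],(v-K[1,2])/K[1,1]]);s=d.copy()
    for _ in range(30): s=d/(1+k*(s@s))
    ray=R.T@np.array([s[0],s[1],1]);c=-R.T@t
    return c+ray*(z-c[2])/ray[2]
def w2px(p,X):
    K=np.array(p["intrinsics"],float);c=np.array(p["R"])@np.array(X,float)+np.array(p["t"])
    s=c[:2]/c[2];s=s*(1+p["k1"]*(s@s));return K[0,0]*s[0]+K[0,2],K[1,1]*s[1]+K[1,2]
E
python3 - <<'E'
from h import *
for n in("top","scene"):
    p=arm.read_camera(n);cv2.imwrite(f"pics/{n}0.png",p["color"])
    print(n,-np.array(p["R"]).T@p["t"],np.round(p["R"],3).tolist(),p["k1"],p["intrinsics"])
    for l in("pan","pan_grip","file","trough","frame_tray","liner","end0","glasses_a","cleaner","weight"):
        print(l,[(round(d["conf"],2),np.round(d["extent"]).astype(int).tolist()) for d in arm.find_in(p,l)][:6])
print(arm.sense(),arm.tcp_to_tips)
E
```

```text
pics
top [ 406.678985    -17.89216808 1520.40863304] [[0.023, -1.0, 0.006], [-0.994, -0.024, -0.108], [0.108, -0.003, -0.994]] -0.10231699251324965 [[509.49628599   0.         315.87986116]
 [  0.         509.49628599 199.58744216]
 [  0.           0.           1.        ]]
pan [(0.64, [342, 197, 30, 51]), (0.3, [190, 246, 19, 43])]
pan_grip [(0.76, [344, 199, 32, 53])]
file [(0.85, [340, 214, 48, 19])]
trough [(0.97, [426, 228, 28, 64])]
frame_tray []
liner [(0.58, [221, 240, 34, 51])]
end0 []
glasses_a [(0.91, [251, 235, 18, 47]), (0.74, [189, 246, 20, 46])]
cleaner [(0.64, [293, 147, 18, 20])]
weight [(0.47, [298, 246, 13, 16]), (0.28, [425, 228, 30, 67])]
scene [1041.2658494  -627.45266649  774.8269719 ] [[0.784, 0.621, -0.006], [0.405, -0.518, -0.753], [-0.471, 0.588, -0.658]] -0.015672516546836827 [[467.15552483   0.         318.22998492]
 [  0.         467.15552483 200.4994165 ]
 [  0.           0.           1.        ]]
pan [(0.83, [304, 252, 70, 45])]
pan_grip [(0.9, [305, 252, 69, 43]), (0.65, [350, 152, 39, 16])]
file [(0.84, [286, 243, 28, 47])]
trough [(0.91, [191, 316, 
[... 442 characters left out ...]
, 27])]
{'time_s': 1.1, 'qpos': array([ 1.16231073,  0.59928435, -0.00248251,  1.59939484,  0.00178491,
        0.94288769, -0.07980514]), 'qvel': array([-0.00108093, -0.00035021,  0.0012301 ,  0.00106624,  0.00173206,
       -0.0001337 , -0.00026204]), 'joint_torque': array([ 6.99584307e-04, -7.76215339e+01,  1.56411812e+00, -2.58372867e+01,
        1.24318808e-02,  2.19703303e-03,  1.96385918e-05]), 'tcp_pos': array([ 236.14584522, -685.47055053,  253.28813725]), 'tool_rot': array([3.14156130e+00, 4.18513197e-05, 3.31778871e-01]), 'contact_force': array([-0.87307588, -0.18846118,  0.81618859]), 'wrist_torque': array([ 0.06392793, -0.04174785,  0.02228969]), 'width': 85.52243063509923} 22.0
```

```bash
python3 - <<'E'
import cv2
a=cv2.imread("pics/top0.png")[120:290,165:455];cv2.imwrite("pics/t0c.png",cv2.resize(a,None,fx=2.75,fy=2.75,interpolation=cv2.INTER_CUBIC))
a=cv2.imread("pics/scene0.png")[110:360,130:430];cv2.imwrite("pics/s0c.png",cv2.resize(a,None,fx=2.4,fy=2.4,interpolation=cv2.INTER_CUBIC))
E
```

```text
(no output)
```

View pics/t0c.png

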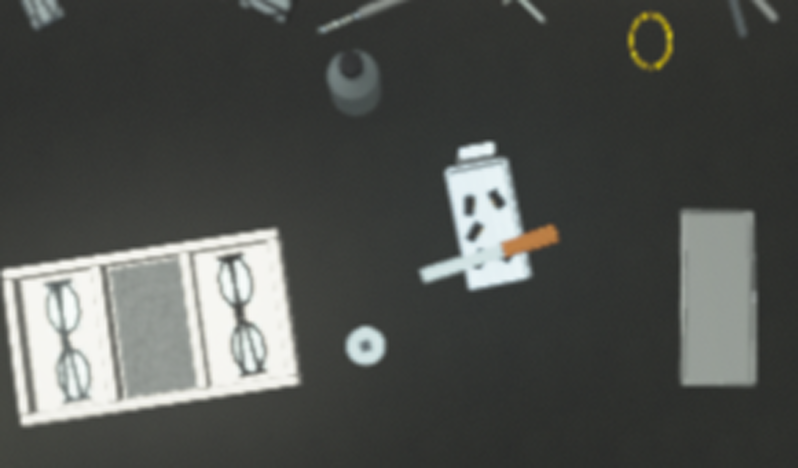

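View pics/s0c.png

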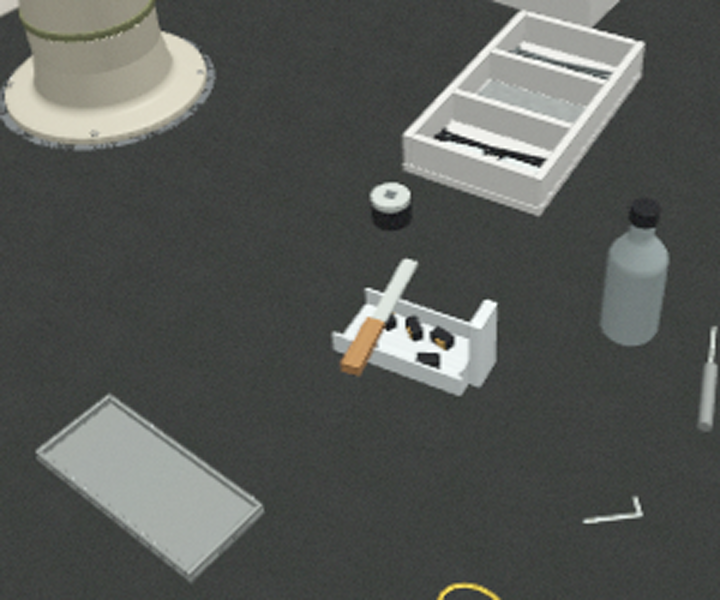

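```bash
python3 - <<'E'
from h import *
p=arm.read_camera("top")
f=lambda u,v,z:px2w(p,165+u/2.75,120+v/2.75,z)[:2].round(0)
for n,z,L in [("tray",50,[(3,270),(277,230),(299,382),(23,424)]),("liner",12,[(108,266),(183,255),(199,388),(122,399)]),("trough",12,[(681,210),(754,210),(756,385),(681,385)]),
 ("panmouth",2,[(470,290),(530,277)]),("panrear",30,[(446,170),(508,158)]),("grip",78,[(459,151),(495,145)]),("file",27,[(421,276),(503,248)]),("fileh",34,[(503,248),(557,233)]),("weight",32,[(366,346)]),("bottle",150,[(351,65)])]:
  P=np.array([f(*q,z) for q in L]);print(n,P.tolist(),P.mean(0), [float(np.linalg.norm(P[i]-P[i-1]).round()) for i in range(len(P))])
s=arm.read_camera("scene")
g=lambda u,v,z:px2w(s,130+u/2.4,110+v/2.4,z)[:2].round(0)
print("scene grip top",g(484,306,78),"file tip/hand end",g(410,263,27),g(351,366,34),"mouth",g(334,348,3),"tray",g(522,12,50),g(643,43,50),g(540,180,50),g(404,138,50))
E
```

```text
tray [[502.0, 413.0], [552.0, 123.0], [393.0, 95.0], [341.0, 383.0]] [447.  253.5] [164.0, 294.0, 161.0, 293.0]
liner [[512.0, 309.0], [526.0, 227.0], [383.0, 205.0], [369.0, 287.0]] [447.5 257. ] [145.0, 83.0, 145.0, 83.0]
trough [[588.0, -312.0], [590.0, -392.0], [400.0, -395.0], [398.0, -313.0]] [ 494. -353.] [190.0, 80.0, 190.0, 82.0]
panmouth [[496.0, -84.0], [512.0, -149.0]] [ 504.  -116.5] [67.0, 67.0]
panrear [[623.0, -55.0], [637.0, -121.0]] [630. -88.] [67.0, 67.0]
grip [[636.0, -67.0], [643.0, -104.0]] [639.5 -85.5] [38.0, 38.0]
file [[508.0, -30.0], [540.0, -118.0]] [524. -74.] [94.0, 94.0]
fileh [[540.0, -117.0], [557.0, -175.0]] [ 548.5 -146. ] [60.0, 60.0]
weight [[432.0, 26.0]] [432.  26.] [0.0]
bottle [[709.0, 45.0]] [709.  45.] [0.0]
scene grip top [637. -79.] file tip/hand end [516. -37.] [ 564. -174.] mouth [ 517. -149.] tray [350. 378.] [506. 409.] [557. 121.] [402.  90.]
```

Request:
{"method": "carry_out", "body": {
  "commands": [
    [[0,0,1,0.515,0.92,0,0],[0,0,1,0.515,0.92,0,0],[0,0,1,0.515,0.92,0,0],[0,0,1,0.515,0.92,0,0],[0,0,1,0.515,0.92,0,0],[0,0,1,0.515,0.92,0,0],[0,0,1,0.515,0.92,0,0]]
  ],
  "grip_force": 40
}}

```text
time_s: 2.08
tcp_pos: [390.7, -409.7, 253.5]
tool_rot: [3.141, 0.001, 1.118]
contact_force: [-0.1, -1.0, 0.1]
width: 85.4
```

```bash
python3 -c "
from workcell import arm
print([a for a in dir(arm) if a[0]!='_'])"
```

```text
['IKError', 'close_job', 'find_in', 'read_camera', 'sense', 'tcp_to_tips']
```

Request:
{"method": "carry_out", "body": {
  "commands": [
    [[0,0,1,0.514,0.922,0,0],[0,0,1,0.514,0.922,0,0],[0,0,1,0.514,0.922,-0.2,0],[0,0,1,0.514,0.922,-0.44,0],[0,0,1,0.514,0.922,-0.44,0],[0,0,1,0.514,0.922,-0.44,0],[0,0,1,0.514,0.922,-0.44,0],[0,0,1,0.514,0.922,-0.44,0]]
  ]
}}

```text
time_s: 3.08
tcp_pos: [544.6, -134.8, 121.1]
tool_rot: [-3.14, 0.001, 1.9]
contact_force: [-0.5, -0.1, 0.5]
width: 85.5
```

```bash
python3 - <<'E'
from h import *
s=arm.sense();print(s["tcp_pos"],s["tool_rot"],s["qpos"].round(2))
ims=[]
for n,(r,c) in (("top",(150,290)),("scene",(180,230))):
    p=arm.read_camera(n);im=p["color"]
    a=im[r:r+110,c:c+110];ims.append(cv2.resize(a,None,fx=3.6,fy=3.6,interpolation=cv2.INTER_CUBIC))
    print(n,[(d["conf"],np.round(d["extent"],1)) for d in arm.find_in(p,"file")][:2])
cv2.imwrite("pics/c1.png",np.hstack(ims))
E
```

```text
[ 544.60521691 -134.77254533  121.09291675] [-3.14046088e+00  6.75980172e-04  1.90040018e+00] [ 0.39  0.61 -0.36  2.07  0.42  0.53  0.05]
top [(0.67, array([330.9, 216.9,  31.5,  14.9]))]
scene [(0.68, array([285.2, 246.6,  23.1,  39.9]))]
```

View pics/c1.png

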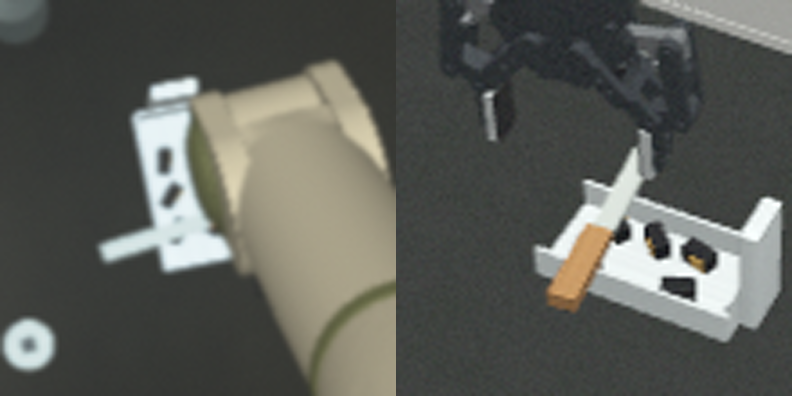

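Request:
{"method": "carry_out", "body": {
  "commands": [
    [[0,0,0,0,0,-0.15,0],[0,0,0,0,0,-0.252,0],[0,0,0,0,0,-0.252,0],[0,0,0,0,0,-0.252,1],[0,0,0,0,0,-0.252,1],[0,0,0,0,0,-0.252,1],[0,0,0,0,0,-0.252,1],[0,0,0,0,0,-0.252,1]]
  ]
}}

```text
time_s: 4.28
tcp_pos: [545.2, -133.0, 46.5]
tool_rot: [3.141, 0.001, 1.902]
contact_force: [-1.2, 0.1, 7.2]
width: 16.8
```

Request:
{"method": "carry_out", "body": {
  "commands": [
    [[0,0,0,0,0,0.1,1],[0,0,0,0,0,0.25,1],[0,0,-0.2,-0.05,-0.1,0.35,1],[0,0,-0.4,-0.12,-0.25,0.35,1],[0,0,-0.6,-0.2,-0.4,0.35,1],[0,0,-0.8,-0.277,-0.55,0.35,1],[0,0,-1,-0.277,-0.733,0.35,1],[0,0,-1,-0.277,-0.733,0.35,1]]
  ]
}}

```text
time_s: 5.28
tcp_pos: [460.6, -357.5, 150.8]
tool_rot: [3.14, 0.002, 1.109]
contact_force: [1.4, 0.7, -1.3]
width: 16.9
```

Request:
{"method": "carry_out", "body": {
  "commands": [
    [[0,0,-0.2,0,0,0,1],[0,0,-0.4,0,0,0,1],[0,0,-0.6,0,0,0,1],[0,0,-0.8,0,0,0,1],[0,0,-1,0,0,0,1],[0,0,-1,0,0,0,1]]
  ]
}}

```text
time_s: 6.02
tcp_pos: [462.1, -351.6, 150.7]
tool_rot: [-3.141, 0.0, 0.335]
contact_force: [0.4, 0.5, -1.6]
width: 17.1
```

```bash
python3 - <<'E'
from h import *
s=arm.sense();print(s["tcp_pos"],s["tool_rot"],s["qpos"].round(2),s["width"])
p=arm.read_camera("scene");im=p["color"]
cv2.imwrite("pics/c2.png",cv2.resize(im[170:370,110:370],None,fx=3,fy=3,interpolation=cv2.INTER_CUBIC))
E
```

```text
[ 462.06109641 -351.62865066  150.67731687] [-3.14122610e+00  2.55104661e-04  3.34923532e-01] [ 0.55  0.56  0.01  2.02 -0.01  0.56 -0.67] 17.053763369949472
```

View pics/c2.png

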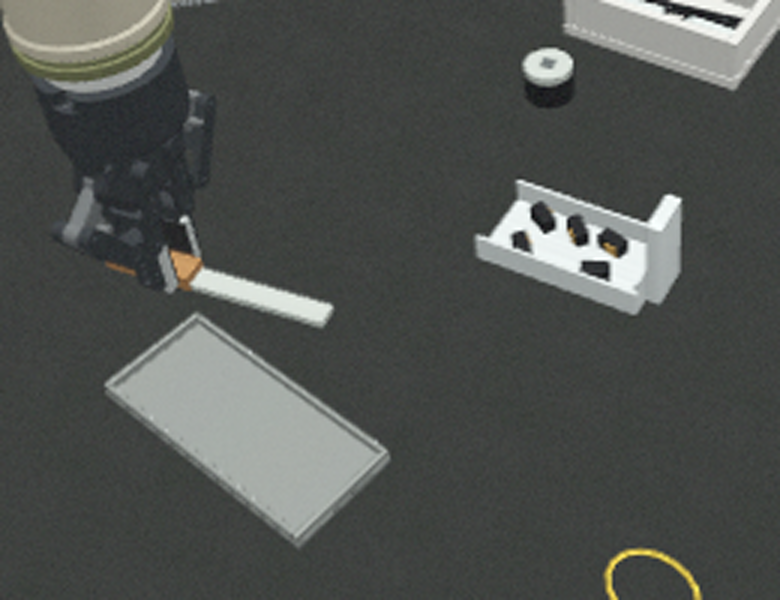

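Request:
{"method": "carry_out", "body": {
  "commands": [
    [[0,0,-0.2,0,0,0,1],[0,0,-0.427,0,0,-0.1,1],[0,0,-0.427,0,0,-0.2,1],[0,0,-0.427,0,0,-0.3,1],[0,0,-0.427,0,0,-0.36,1],[0,0,-0.427,0,0,-0.395,1],[0,0,-0.427,0,0,-0.395,1]]
  ]
}}

```text
time_s: 6.95
tcp_pos: [461.6, -352.7, 31.9]
tool_rot: [-3.141, 0.001, -0.003]
contact_force: [0.6, -0.4, -0.2]
width: 16.9
```

Request:
{"method": "carry_out", "body": {
  "commands": [
    [[0,0,0,0,0,-0.007,1],[0,0,0,0,0,-0.007,0.65],[0,0,0,0,0,-0.007,0.65],[0,0,0,0,0,0,0.65],[0,0,0,0,0,0.1,0.65],[0,0,0,0,0,0.3,0.65],[0,0,0,0,0,0.4,0],[0,0,0,0,0,0.5,0]]
  ]
}}

```text
time_s: 7.95
tcp_pos: [461.8, -352.7, 183.9]
tool_rot: [3.141, -0.001, -0.003]
contact_force: [0.5, -0.6, -1.2]
width: 65.1
```

```bash
python3 - <<'E'
from h import *
s=arm.sense();print(s["tcp_pos"],s["tool_rot"],s["qpos"].round(2),s["width"])
p=arm.read_camera("scene");im=p["color"]
print([(d["conf"],d["extent"]) for d in arm.find_in(p,"file")])
cv2.imwrite("pics/c3.png",cv2.resize(im[170:370,110:370],None,fx=3,fy=3,interpolation=cv2.INTER_CUBIC))
E
```

```text
[ 461.75767233 -352.70691984  183.92474363] [ 3.14110728e+00 -8.45515417e-04 -3.45164291e-03] [ 0.47  0.52  0.12  2.01 -0.1   0.62 -0.92] 65.05279424580986
[(0.62, [189.6, 309.3, 50.7, 45.0])]
```

View pics/c3.png

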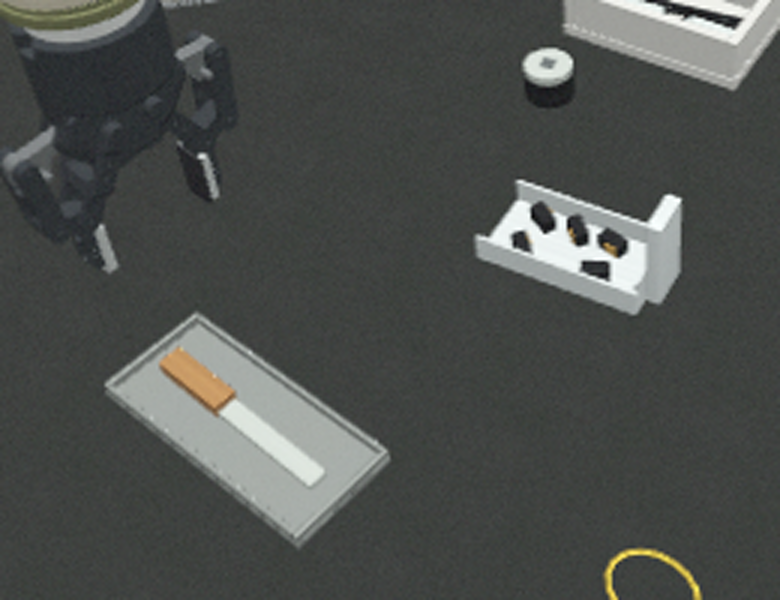

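Request:
{"method": "carry_out", "body": {
  "commands": [
    [[0,0,0.25,0.1,0.15,0,0],[0,0,0.5,0.2,0.3,0,0],[0,0,0.75,0.3,0.45,0,0],[0,0,1,0.4,0.6,0,0],[0,0,1,0.5,0.75,0,0],[0,0,1,0.587,0.897,0,0],[0,0,1,0.587,0.897,0,0]]
  ],
  "grip_force": 80
}}

```text
time_s: 8.93
tcp_pos: [639.5, -78.1, 181.3]
tool_rot: [-3.14, -0.002, 0.789]
contact_force: [-0.9, 0.1, 1.6]
width: 85.1
```

Request:
{"method": "carry_out", "body": {
  "commands": [
    [[0,0,0.25,0,0,0,0],[0,0,0.5,0,0,0,0],[0,0,0.75,0,0,0,0],[0,0,1,0,0,0,0],[0,0,1,0,0,0,0]]
  ]
}}

```text
time_s: 9.55
tcp_pos: [637.1, -84.8, 181.6]
tool_rot: [-3.14, -0.0, 1.567]
contact_force: [0.0, -0.3, -0.6]
width: 85.6
```

```bash
python3 - <<'E'
from h import *
s=arm.sense();print(s["tcp_pos"],s["tool_rot"],s["qpos"].round(2),s["width"])
p=arm.read_camera("scene");im=p["color"].copy()
yaw=.222;c=np.array([568,-102.]);x=np.array([np.cos(yaw),np.sin(yaw)]);y=np.array([-x[1],x[0]])
for a,b in((65,-18),(77,-18),(77,18),(65,18)):
    print(np.round(w2px(p,[*(c+a*x+b*y),78]),1))
# overlay at 4x
r,c0=170,230
a=cv2.resize(im[r:r+120,c0:c0+150],None,fx=5,fy=5,interpolation=cv2.INTER_CUBIC)
for (u,v,z) in((65,-18,78),(77,-18,78),(77,18,78),(65,18,78),(-65,-33,22),(-65,33,22),(-65,-33,0),(77,-18,0)):
    q=w2px(p,[*(c+u*x+v*y),z]);cv2.circle(a,(int((q[0]-c0)*5),int((q[1]-r)*5)),3,(0,0,255),-1)
cv2.imwrite("pics/c4.png",a)
E
```

```text
[637.10288919 -84.8072651  181.55873797] [-3.14045940e+00 -8.99993612e-05  1.56653894e+00] [ 0.24  0.6  -0.3   1.85  0.25  0.74 -0.2 ] 85.61793174769778
[323.4 244.4]
[328.7 246.2]
[335.9 234.8]
[330.7 233.1]
```

View pics/c4.png

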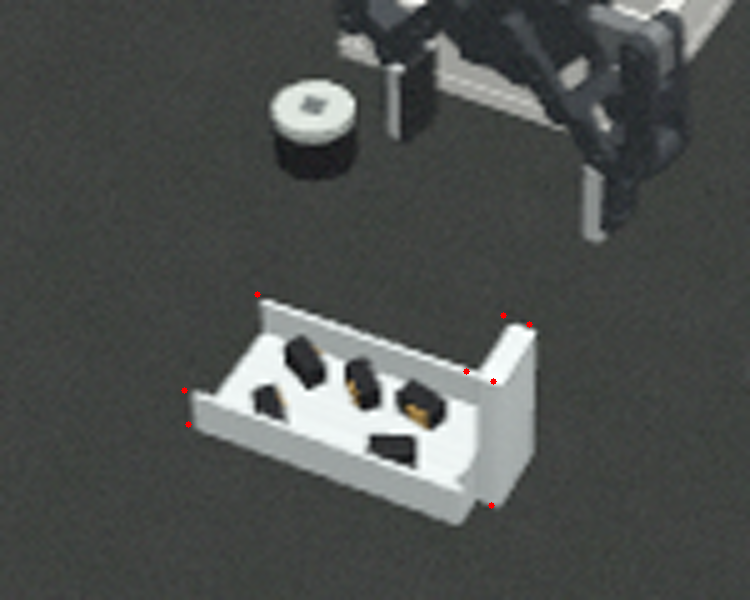

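Request:
{"method": "carry_out", "body": {
  "commands": [
    [[0,0,0.15,0.008,0,0,0],[0,0,0.29,0.008,0,-0.1,0],[0,0,0.29,0.008,0,-0.2,0],[0,0,0.29,0.008,0,-0.3,0],[0,0,0.29,0.008,0,-0.395,0],[0,0,0.29,0.008,0,-0.395,0.4],[0,0,0.29,0.008,0,-0.395,0.7],[0,0,0.29,0.008,0,-0.395,1]]
  ],
  "grip_force": 80
}}

```text
time_s: 10.6
tcp_pos: [641.0, -83.7, 65.0]
tool_rot: [3.14, 0.001, 1.794]
contact_force: [-0.9, 0.6, -0.7]
width: 31.9
```

Request:
{"method": "carry_out", "body": {
  "commands": [
    [[0,0,0,0,0,0,1],[0,0,0,0,0,0,1],[0,0,0,0,0,0,1],[0,0,0,0,0,0,1]]
  ]
}}

```text
time_s: 11.1
tcp_pos: [640.4, -83.9, 64.8]
tool_rot: [3.141, 0.001, 1.795]
contact_force: [-1.5, 0.4, 5.6]
width: 10.9
```

Request:
{"method": "carry_out", "body": {
  "commands": [
    [[0,0,0,0,0,0.05,1],[-0.02,0.085,0,0,0,0.1,1],[-0.04,0.17,0,0,0,0.17,1],[-0.04,0.17,0,0,0,0.25,1],[-0.04,0.17,0,-0.04,0.06,0.33,1],[-0.04,0.17,0,-0.08,0.15,0.38,1],[-0.04,0.17,0,-0.13,0.27,0.4,1],[-0.04,0.17,0,-0.17,0.4,0.4,1]]
  ]
}}

```text
time_s: 12.1
tcp_pos: [588.3, 38.4, 184.9]
tool_rot: [-3.006, 0.001, 1.795]
contact_force: [0.6, 0.1, -2.7]
width: 11.2
```

Request:
{"method": "carry_out", "body": {
  "commands": [
    [[0,0,0,0.01,0.12,0,1],[0,0,-0.02,0.02,0.25,0,1],[0,0,-0.04,0.035,0.38,0,1],[0,0,-0.064,0.05,0.51,0,1],[0,0,-0.064,0.06,0.63,0,1],[0,0,-0.064,0.07,0.74,0,1],[0,0,-0.064,0.08,0.82,0,1],[0,0,-0.064,0.08,0.82,0,1]]
  ]
}}

```text
time_s: 13.1
tcp_pos: [612.2, 285.4, 183.8]
tool_rot: [-3.004, -0.001, 1.748]
contact_force: [0.1, -1.2, -2.8]
width: 10.9
```

```bash
python3 - <<'E'
from h import *
from scipy.spatial.transform import Rotation as Ro
s=arm.sense();print(s["tcp_pos"],s["tool_rot"],s["qpos"].round(2),s["width"])
# pan R from tool: at grasp tool R0 = rpy(3.141,.001,1.795), pan yaw .225
R=Ro.from_euler("xyz",s["tool_rot"]);R0=Ro.from_euler("xyz",[3.1416,0,1.795]);P=R*R0.inv()*Ro.from_euler("z",.225)
lip=s["tcp_pos"]+P.apply([-136,0,-61.8]);print("lip",lip,P.as_euler("xyz"))
for n,(r,c) in (("top",(170,165)),("scene",(90,250))):
    p=arm.read_camera(n);im=p["color"].copy()
    a=cv2.resize(im[r:r+110,c:c+135],None,fx=2.9,fy=2.9,interpolation=cv2.INTER_CUBIC)
    q=w2px(p,lip);cv2.circle(a,(int((q[0]-c)*2.9),int((q[1]-r)*2.9)),3,(0,0,255),-1)
    if n=="top":A=a
cv2.imwrite("pics/c5.png",np.hstack([A,a]))
E
```

```text
[612.23393915 285.44434183 183.82308701] [-3.00438364e+00 -5.21497555e-04  1.74823224e+00] [-0.28  0.69 -0.37  1.67  0.21  0.96 -0.54] 10.91382376884531
lip [471.32264268 260.08843166 141.20473009] [0.00063639 0.13720119 0.17831179]
```

View pics/c5.png

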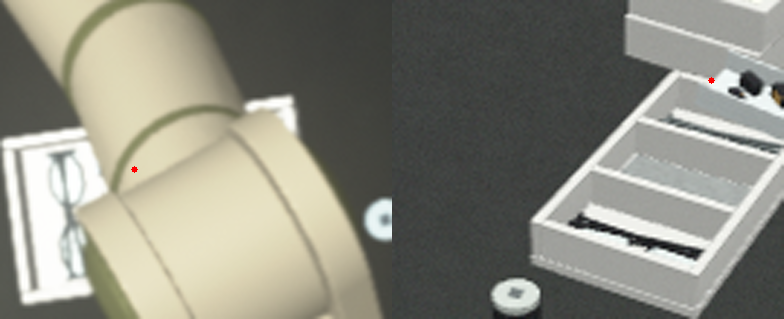

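Request:
{"method": "carry_out", "body": {
  "commands": [
    [[0.015,-0.085,0,-0.005,-0.003,-0.08,1],[0.031,-0.173,0,-0.01,-0.006,-0.147,1],[0.05,-0.28,0,-0.03,-0.01,-0.11,1],[0.07,-0.39,0,-0.053,-0.015,-0.07,1],[0.102,-0.566,0,-0.097,-0.02,-0.017,1],[0.13,-0.72,0,-0.14,-0.028,0.026,1],[0.13,-0.72,0,-0.14,-0.028,0.026,1]]
  ]
}}

```text
time_s: 14.08
tcp_pos: [568.8, 273.3, 192.2]
tool_rot: [2.703, -0.0, 1.746]
contact_force: [1.1, -0.1, -2.3]
width: 10.7
```

```bash
cat > lip.py <<'E'
from h import *
from scipy.spatial.transform import Rotation as Ro
s=arm.sense();print(s["time_s"],s["tcp_pos"],s["qpos"].round(2),s["width"])
R=Ro.from_euler("xyz",s["tool_rot"]);R0=Ro.from_euler("xyz",[3.1416,0,1.795]);P=R*R0.inv()*Ro.from_euler("z",.225)
lip=s["tcp_pos"]+P.apply([-136,0,-61.8]);print("lip",lip,np.degrees(P.as_euler("xyz")), s["contact_force"])
E
python3 lip.py
```

```text
14.075 [568.8344073  273.33684469 192.17945456] [-0.78  0.49  0.22  2.19  0.78  0.11 -1.19] 10.693850288770722
lip [473.39799149 256.35639551  78.5185779 ] [ 8.99145793e-03 -2.51033123e+01  1.00944633e+01] [ 1.12925432 -0.07680037 -2.27142871]
```

Request:
{"method": "carry_out", "body": {
  "commands": [
    [[0,0,0,0.01,0,0.06,1],[0.015,-0.08,0,0,0,0.12,1],[0.03,-0.16,0,-0.02,-0.004,0.16,1],[0.045,-0.24,0,-0.035,-0.008,0.178,1],[0.059,-0.328,0,-0.05,-0.012,0.178,1],[0.059,-0.328,0,-0.05,-0.012,0.178,1],[0.059,-0.328,0,-0.05,-0.012,0.178,1]]
  ]
}}

```text
time_s: 14.95
tcp_pos: [556.0, 269.3, 245.3]
tool_rot: [2.44, -0.004, 1.745]
contact_force: [0.1, -1.0, -0.8]
width: 11.3
```

```bash
cat >> lip.py <<'E'
import sys
p=arm.read_camera("scene");im=p["color"];r,c=80,280
cv2.imwrite(f"pics/{sys.argv[1]}.png",cv2.resize(im[r:r+120,c:c+160],None,fx=4.5,fy=4.5,interpolation=cv2.INTER_CUBIC))
print([(round(d["conf"],2),np.round(d["extent"]).astype(int).tolist()) for d in arm.find_in(p,"end0")])
E
python3 lip.py d1
```

```text
14.95 [555.95972357 269.28127229 245.311695  ] [-0.69  0.39 -0.01  2.33  2.11  0.39 -2.57] 11.296392963013387
lip [492.82017557 258.55884098 110.35367581] [  0.23212706 -40.17634109   9.8620814 ] [ 0.08508026 -0.97351826 -0.79318514]
[(0.44, [356, 154, 11, 8]), (0.41, [349, 149, 6, 11])]
```

View pics/d1.png

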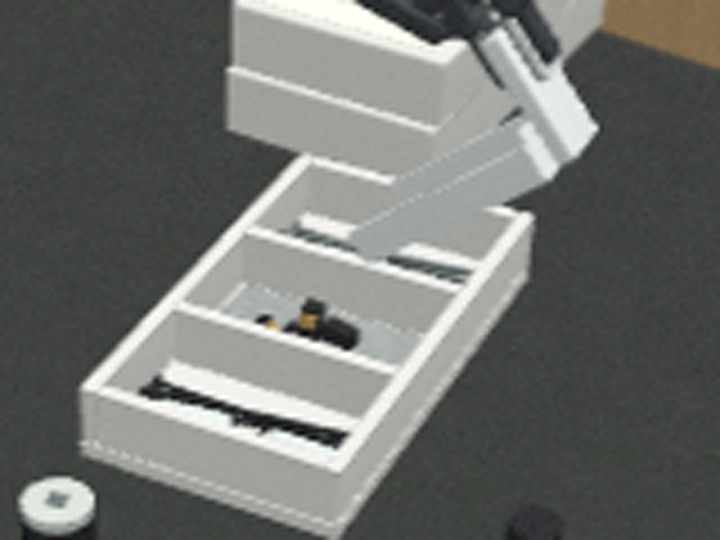

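Request:
{"method": "carry_out", "body": {
  "commands": [
    [[0.01,-0.06,0,-0.02,-0.004,0.008,1],[0.02,-0.11,0,-0.04,-0.007,0.015,1],[0.02,-0.11,0,-0.04,-0.007,0.015,1],[0.02,-0.11,0,-0.04,-0.007,0.045,1],[0.02,-0.11,0,-0.04,-0.007,0.015,1],[0.02,-0.11,0,-0.04,-0.007,0.045,1],[0.02,-0.11,0,-0.04,-0.007,0.015,1],[0.02,-0.11,0,-0.04,-0.007,0.015,1]]
  ]
}}

```text
time_s: 16.05
tcp_pos: [544.2, 268.2, 249.0]
tool_rot: [2.355, -0.003, 1.746]
contact_force: [0.7, 0.2, -2.1]
width: 10.8
```

```bash
python3 lip.py d2; python3 - <<'E'
from h import *
f=[]
for _ in range(10):
    p=arm.read_camera("top");s=arm.sense();f.append(s["contact_force"])
print(np.mean(f,0))
E
```

```text
16.05 [544.15159543 268.22106356 249.00572583] [-0.49  0.41 -0.34  2.38  2.11  0.63 -2.59] 10.840036303821188
lip [492.56214961 259.37859778 109.09296773] [  0.18061745 -45.05166447   9.93928121] [ 0.68217983  0.23138979 -2.10731322]
[(0.49, [356, 154, 10, 7]), (0.45, [349, 150, 5, 7])]
[-0.02232159  0.14373281 -1.33403802]
```

View pics/d2.png

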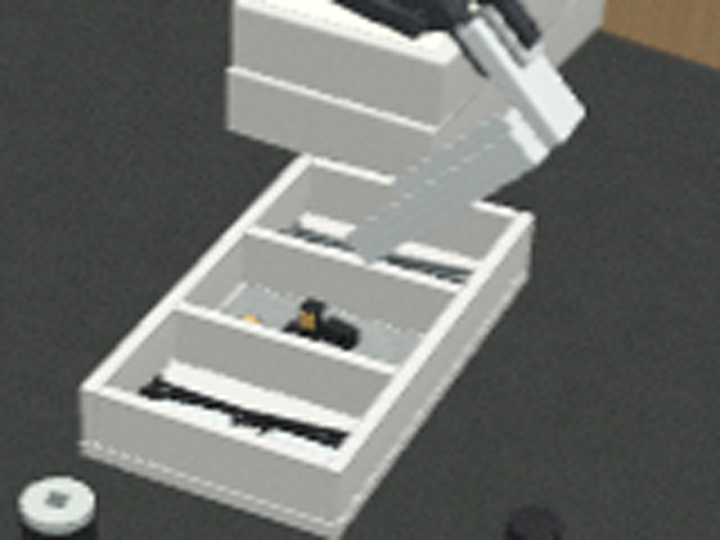

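Request:
{"method": "carry_out", "body": {
  "commands": [
    [[-0.02,0.12,0,0.04,0.01,0,1],[-0.045,0.25,0,0.08,0.015,0,1],[-0.065,0.37,0,0.12,0.02,0,1],[-0.09,0.5,0,0.15,0.03,-0.02,1],[-0.11,0.62,0,0.18,0.04,-0.06,1],[-0.13,0.75,0,0.2,0.045,-0.1,1],[-0.155,0.87,0,0.22,0.05,-0.13,1],[-0.177,0.984,0,0.23,0.055,-0.15,1]]
  ]
}}

```text
time_s: 17.65
tcp_pos: [614.7, 283.7, 203.9]
tool_rot: [-3.138, -0.002, 1.742]
contact_force: [-0.0, 0.0, -1.1]
width: 10.9
```

Request:
{"method": "carry_out", "body": {
  "commands": [
    [[0,0,0,0,0,0,1],[0,0,0,0,-0.1,0,1],[0,0,0,0,-0.25,0,1],[0,0,0,-0.05,-0.4,0,1],[0,0,0,-0.08,-0.58,0,1],[0,0,0,-0.08,-0.75,0,1],[0,0,0,-0.08,-0.9,0,1],[0,0,0,-0.05,-0.98,0,1]]
  ]
}}

```text
time_s: 18.65
tcp_pos: [596.7, -11.9, 204.8]
tool_rot: [3.139, 0.003, 1.743]
contact_force: [0.1, 1.0, -1.4]
width: 10.9
```

```bash
python3 - <<'E'
from h import *
from scipy.spatial.transform import Rotation as Ro
s=arm.sense();print(s["tcp_pos"],s["tool_rot"],s["qpos"].round(2),s["width"])
R=Ro.from_euler("xyz",s["tool_rot"]);R0=Ro.from_euler("xyz",[3.1416,0,1.795]);P=R*R0.inv()*Ro.from_euler("z",.225)
print(np.degrees(P.as_euler("xyz")))
p=arm.read_camera("top");q=arm.read_camera("scene")
a=cv2.resize(p["color"][190:280,160:280],None,fx=4.4,fy=4.4,interpolation=cv2.INTER_CUBIC)[:396,:]
b=cv2.resize(q["color"][110:310,260:400],None,fx=1.98,fy=1.98,interpolation=cv2.INTER_CUBIC)
cv2.imwrite("pics/e1.png",np.hstack([a,b[:396]])[:, :800])
E
```

```text
[596.69509126 -11.89931275 204.79531784] [3.13898490e+00 3.10854030e-03 1.74335782e+00] [ 0.3   0.56 -0.55  1.92  0.41  0.77 -0.31] 10.904776120184264
[-0.17822611 -0.14969179  9.93313707]
```

View pics/e1.png

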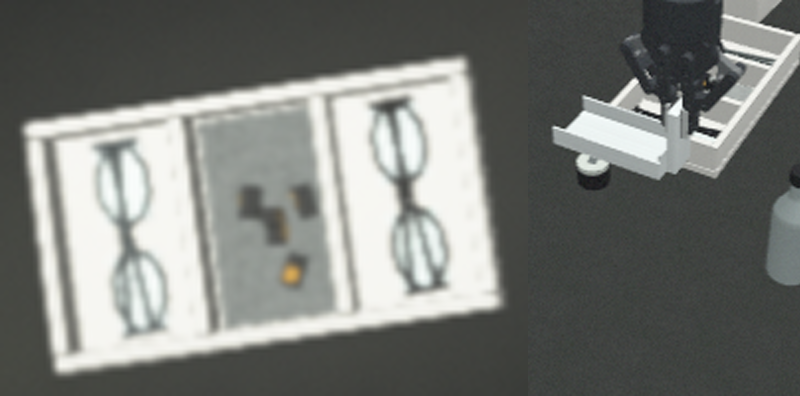

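```bash
python3 - <<'E'
from h import *
ims=[]
for _ in range(6): p=arm.read_camera("top");ims.append(p["color"].astype(float))
m=np.mean(ims,0);g=m.mean(2)[226:258,208:238];print(g.round().astype(int)[4:,4:24])
a=cv2.resize(m[222:262,202:242].clip(0,255).astype(np.uint8),None,fx=12,fy=12,interpolation=cv2.INTER_CUBIC)
q=arm.read_camera("scene")["color"]
b=cv2.resize(q[160:210,260:320],None,fx=5,fy=5,interpolation=cv2.INTER_CUBIC)
o=np.zeros((480,780,3),np.uint8);o[:,:480]=a;o[:250,480:]=b
b=cv2.resize(q[130:160,325:375],None,fx=6,fy=6,interpolation=cv2.INTER_CUBIC);o[260:440,480:780]=b
cv2.imwrite("pics/e2.png",np.clip(o*1.3,0,255).astype(np.uint8))
E
```

```text
[[154 152 149 148 149 151 152 151 150 151 152 151 148 145 145 147 147 147
  150 163]
 [152 149 144 139 139 141 144 148 150 151 150 149 146 142 140 138 133 127
  135 156]
 [148 143 131 113 105 105 113 130 145 150 151 150 146 136 120 109 100  97
  114 144]
 [148 139 120  96  86  84  89 113 140 149 151 149 145 135 114  93  84  83
   98 127]
 [147 138 119  94  84  81  87 113 141 150 150 148 145 142 128  99  85  83
   92 118]
 [148 140 120  95  84  81  87 115 144 152 150 147 146 146 134 105  87  82
   87 110]
 [150 142 120  93  84  80  84 109 134 140 138 138 144 147 137 109  88  82
   84 103]
 [150 142 116  91  83  80  79  90 102 103 103 108 126 144 140 116  91  83
   84  98]
 [149 140 112  91  84  80  77  82  85  84  85  90 113 141 147 131 100  88
   93 105]
 [149 142 121 110 106 101  96  90  85  83  84  90 108 134 148 140 118 109
  118 132]
 [150 148 142 143 144 140 131 114  92  81  80  86 105 132 147 148 142 140
  143 148]
 [149 150 149 152 153 149 145 133 104  80  76  83 105 132 147 150 149 148
  148 149]
 [152 152 150 150 150 149 148 141 116  89  81  87 104 130 147 150 150 149
  148 
[... 580 characters left out ...]
  85 102
  132 146]
 [153 150 146 146 150 152 150 149 151 152 151 145 132 125 117 104  93 109
  139 150]
 [154 150 147 149 151 150 148 149 153 154 152 145 138 145 146 130 106 117
  143 149]
 [153 149 148 151 153 150 149 148 152 155 151 143 140 153 155 138 114 129
  146 149]
 [150 147 146 150 153 151 150 148 151 153 147 137 134 144 143 126 117 139
  149 150]
 [150 146 144 148 151 151 151 149 150 151 149 140 127 123 118 111 120 143
  150 151]
 [150 148 145 148 149 149 149 150 150 150 150 149 141 131 123 120 131 145
  150 151]
 [152 150 147 149 150 148 148 149 149 149 149 151 151 147 145 143 144 147
  149 151]
 [151 151 150 151 150 147 146 147 148 149 150 153 154 153 152 152 151 150
  150 152]]
```

View pics/e2.png

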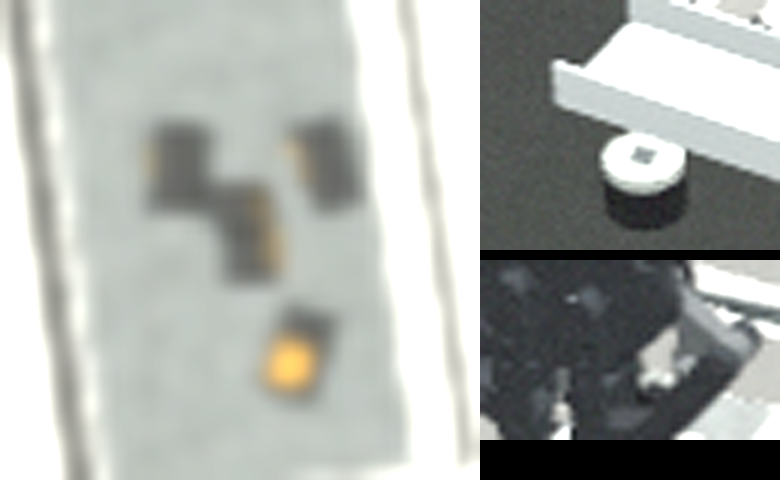

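```bash
python3 - <<'E'
from h import *
from scipy.spatial.transform import Rotation as Ro
s=arm.sense()
R=Ro.from_euler("xyz",s["tool_rot"]);R0=Ro.from_euler("xyz",[3.1416,0,1.795]);P=R*R0.inv()*Ro.from_euler("z",.225)
o=s["tcp_pos"]+P.apply([-71,0,-64.8]);print(o)
q=arm.read_camera("scene");g=q["color"].mean(2).astype(np.float32)
def rect(f,xs,ys):
    m=np.array([[w2px(q,f(x,y)) for x in xs] for y in ys],np.float32)
    return cv2.remap(g,m[...,0],m[...,1],cv2.INTER_LINEAR)
print("pan, rows y -30..30, cols x -65..65, z=10")
print(rect(lambda x,y:o+P.apply([x,y,10]),range(-65,70,6),range(-30,31,5)).round().astype(int))
# five candidate tops in compartment: piece centres from top
t=arm.read_camera("top")
for (u,v) in((180,165),(250,232),(325,165),(295,355)):
    w=px2w(t,202+u/12,222+v/12,18);c=w2px(q,w);print("piece",w.round(),"scene d2 px",np.round([(c[0]-280)*4.5,(c[1]-80)*4.5]))
for l in("end0",):
    for im in(t,q): print([(round(d["conf"],2),np.round(d["extent"]).astype(int).tolist()) for d in arm.find_in(im,l)])
E
```

```text
[528.23271831 -20.37824706 139.58745825]
pan, rows y -30..30, cols x -65..65, z=10
[[160 161 161 160 161 160 161 159 160 160 158 160 160 161 160 161 160 161
  161 161 161 162 169]
 [164 163 163 168 168 163 161 159 166 165 163 160 160 164 168 171 170 167
  166 162 170 167 167]
 [196 228 238 235 231 235 239 236 234 231 233 239 238 235 231 231 237 241
  239 235 229 176 162]
 [ 61 203 241 241 241 241 240 241 240 240 240 240 240 240 241 242 241 241
  241 242 171 169 160]
 [ 65 203 242 242 242 241 242 242 242 241 241 240 241 241 241 242 242 241
  242 243 178 164 162]
 [ 66 206 242 242 243 242 243 243 242 241 241 243 243 241 242 242 243 243
  242 243 194 161 167]
 [ 66 206 241 240 241 240 240 240 239 239 239 239 240 240 240 240 241 241
  241 241 191 161 168]
 [ 67 197 242 241 241 241 241 240 239 241 240 241 240 240 241 242 241 241
  241 243 174 165 171]
 [ 67 194 243 243 243 243 243 242 243 243 242 241 242 242 242 242 242 242
  242 234 162 170 170]
 [ 65 209 245 244 244 244 243 243 243 243 243 242 242 242 241 241 242 242
  242 186 163 172 171]
 [ 64 178 214 213 210 199 204 211 208 211 220 211 203 202 203 216 212 202
  195 165 166 170 170]
 [ 89 160 161 159 159 159 160 159 159 158 158 159 158 159 160 159 160 160
  158 163 171 167 170]
 [147 160 161 160 160 161 160 160 159 161 160 160 161 159 161 161 161 159
  157 166 169 141 173]]
piece [456. 267.  18.] scene d2 px [336. 331.]
piece [440. 249.  18.] scene d2 px [298. 335.]
piece [457. 231.  18.] scene d2 px [304. 359.]
piece [410. 237.  18.] scene d2 px [247. 327.]
[]
[]
```

Request:
{"method": "carry_out", "body": {
  "commands": [
    [[0,0,0,0.07,-0.12,0,1],[0,0,0,0.143,-0.24,-0.1,1],[0,0,0,0.143,-0.24,-0.2,1],[0,0,0,0.143,-0.24,-0.3,1],[0,0,0,0.143,-0.24,-0.38,1],[0,0,0,0.143,-0.24,-0.43,1],[0,0,0,0.143,-0.24,-0.455,1],[0,0,0,0.143,-0.24,-0.46,1]]
  ]
}}

```text
time_s: 20.3
tcp_pos: [641.3, -81.1, 66.4]
tool_rot: [3.14, -0.0, 1.745]
contact_force: [0.3, -1.3, -1.1]
width: 11.3
```

```bash
python3 - <<'E'
from h import *
s=arm.sense();print(s["tcp_pos"],s["tool_rot"],s["contact_force"])
q=arm.read_camera("scene");t=arm.read_camera("top")
for z in (18,25,31): 
    w=px2w(q,280+312/4.5,80+302/4.5,z);c=w2px(t,w);print(z,w.round(),"e2",np.round([(c[0]-202)*12,(c[1]-222)*12]))
E
```

```text
[641.31728894 -81.12571491  66.43027795] [ 3.13967907e+00 -4.81706714e-05  1.74465535e+00] [ 0.31571374 -1.31586408 -1.12259761]
18 [426. 283.  18.] e2 [108. 286.]
25 [432. 275.  25.] e2 [138. 263.]
31 [436. 268.  31.] e2 [163. 243.]
```

Request:
{"method": "carry_out", "body": {
  "commands": [
    [[0,0,0,0,0,-0.005,1],[0,0,0,0,0,-0.005,0.6],[0,0,0,0,0,-0.005,0.5],[0,0,0,0,0,-0.005,0.4],[0,0,0,0,0,0.1,0.3],[0,0,0,0,0,0.25,0.3],[0,0,0,0,0,0.42,0.2],[0,0,0,0,-0.2,0.5,0]]
  ]
}}

```text
time_s: 21.4
tcp_pos: [643.1, -134.1, 219.5]
tool_rot: [3.134, -0.001, 1.753]
contact_force: [0.7, -0.4, -0.7]
width: 83.8
```

Request:
{"method": "carry_out", "body": {
  "commands": [
    [[0,0,0,-0.1,-0.2,0,0],[0,0,0,-0.2,-0.4,0,0],[0,0,0,-0.3,-0.6,0,0],[0,0,0,-0.3,-0.8,0,0],[0,0,0,-0.3,-0.8,0,0]]
  ]
}}

```text
time_s: 22.02
tcp_pos: [548.8, -385.2, 215.1]
tool_rot: [3.141, 0.002, 1.737]
contact_force: [-0.1, 0.5, 0.0]
width: 85.4
```

```bash
python3 - <<'E'
from h import *
s=arm.sense();print(s["time_s"],s["tcp_pos"],s["width"],s["contact_force"])
def av(n):
    L=[arm.read_camera(n) for _ in range(6)];p=L[-1];return p,np.mean([x["color"].astype(float) for x in L],0)
q,S=av("scene");t,T=av("top")
a=cv2.resize(np.clip(S[125:170,315:375]*1.8,0,255).astype(np.uint8),None,fx=8,fy=8,interpolation=cv2.INTER_CUBIC) # 480x360
b=cv2.resize(np.clip(T[228:258,206:236]*1.5,0,255).astype(np.uint8),None,fx=10,fy=10,interpolation=cv2.INTER_CUBIC) #300
o=np.zeros((600,800,3),np.uint8);o[:360,:480]=a;o[:300,490:790]=b
c=cv2.resize(np.clip(S[90:330,130:450]*1.2,0,255).astype(np.uint8),(313,235));o[362:597,:313]=c
c=cv2.resize(np.clip(T[130:280,160:460]*1.5,0,255).astype(np.uint8),(474,237));o[362:599,320:794]=c
cv2.imwrite("pics/f.png",o);np.savez("f.npz",S=S,T=T)
for l in("end0","pan","file"):
  for im in(q,t): print(l,[(round(d["conf"],2),np.round(d["extent"]).astype(int).tolist()) for d in arm.find_in(im,l)])
E
```

```text
22.025 [ 548.79163567 -385.22388216  215.08011082] 85.38440488515916 [-1.10379661e-01  5.45272251e-01  1.37217360e-04]Traceback (most recent call last):
  File "<stdin>", line 13, in <module>
ValueError: only the last four pictures can be asked about
```

View pics/f.png

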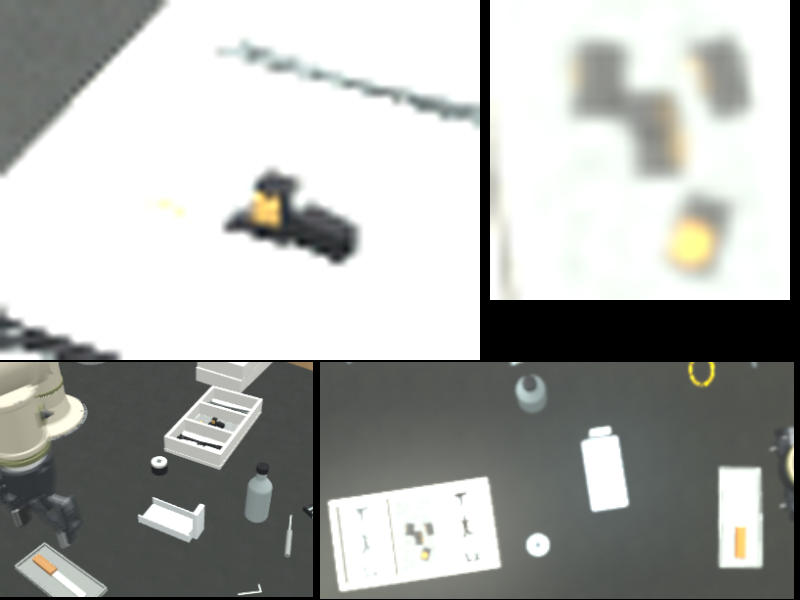

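```bash
python3 - <<'E'
from h import *
f=np.load("f.npz");q=arm.read_camera("scene");t=arm.read_camera("top")
for n,A,p in(("top",f["T"],t),("scene",f["S"],q)):
    d=cv2.GaussianBlur(np.abs(A-cv2.imread(f"pics/{n}0.png")).max(2),(3,3),0)
    k,l,st,c=cv2.connectedComponentsWithStats((d>9).astype(np.uint8))
    for i in range(1,k):
        if st[i,4]>=6: print(n,st[i],c[i].round(),px2w(p,*c[i],10).round()[:2],round(d[l==i].max()))
for nm,(u,v) in {"uppertop":(275,178),"upperbase":(268,225),"left":(232,225),"right":(345,245)}.items():
    for z in(12,18,25,38,44):
        w=px2w(q,315+u/8,125+v/8,z);c=w2px(t,w);print(nm,z,w.round()[:2],"b",np.round([(c[0]-206)*10+490,(c[1]-228)*10]))
for l in("end0","pan","file"):
  for im in(q,t): print(l,[(round(d["conf"],2),np.round(d["extent"]).astype(int).tolist()) for d in arm.find_in(im,l)])
g=f["S"].mean(2);print(g[144:160,340:362].round().astype(int))
E
```

```text
top [     0      0    640    400 200145] [325. 185.] [614. -47.] 189
top [87 82  3  3  8] [88. 83.] [922. 700.] 9
top [117  83  13  10  31] [124.  88.] [908. 584.] 9
top [88 87  8  3 15] [91. 88.] [906. 688.] 9
top [100  87   5   4  16] [102.  88.] [904. 654.] 9
top [113  87   4   3   8] [114.  88.] [906. 613.] 9
top [111  93   4   2   6] [113.  94.] [888. 617.] 9
top [518  93   2   3   6] [518.  94.] [ 919. -648.] 9
top [84 96  6  4 11] [86. 97.] [876. 702.] 9
top [98 96  3  3  7] [99. 97.] [878. 660.] 9
top [104  97   4   4   8] [106.  99.] [871. 639.] 9
top [508  97   6   5   8] [510.  99.] [ 902. -622.] 9
top [152  99   3   5   8] [153. 102.] [864. 488.] 9
top [ 78 100   3   2   6] [ 79. 100.] [865. 725.] 9
top [125 100   3   6  11] [126. 102.] [860. 572.] 9
top [517 103   3   3   6] [518. 104.] [ 886. -645.] 9
top [217 104   8   4  20] [221. 105.] [855. 274.] 9
top [251 105  23  24 293] [262. 118.] [817. 148.] 21
top [280 105   2   4   6] [281. 107.] [854.  92.] 9
top [ 81 107   5   9  17] [ 83. 111.] [833. 709.] 9
top [ 97 109   3   5   6] [ 98. 111.] [831. 659.] 9
top [192 109
[... 4372 characters left out ...]
2  31  39  50  50  50  50  65
  108 153 171 175]
 [230 208 146  61  47  45  37  31  38  48  31  33  31  32  40  46  51  49
   51  92 152 172]
 [235 236 233 225 196 176  88  34  32  30  28  31  28  32  30  30  34  43
   41  83 149 170]
 [178 206 224 233 236 233 236 233 183  92  63  91  31  30  29  31  30  28
   31  84 146 166]
 [154 152 152 168 194 219 233 235 233 236 239 212 173 119  61  30  30  29
   34 104 167 166]
 [154 153 153 153 151 147 162 188 214 230 235 237 233 230 212 171  60  48
  115 168 168 168]
 [153 154 154 153 153 153 153 151 146 159 182 210 228 234 236 233 236 236
  211 186 170 168]
 [154 153 154 153 153 153 153 153 153 153 153 153 154 174 204 224 232 236
  233 237 238 212]]
```

```bash
python3 -c "
from workcell import arm
print(arm.sense()['time_s'],arm.close_job())"
```

```text
the job is handed in; nothing more can be done
23.025 None
```

I've handed in the job at about 23 s. The file is in the tool trough, the pan is emptied and back on the bench, and all five end-pieces appear to be in the spectacle-free compartment.

- **File:** the picture after release shows it lying in the trough, roughly centred. I placed it by the tool position and did not measure its offset again afterwards.
- **Pan:** I tipped it to about 45° with the lip about 45 mm from the compartment's centre and about 60 mm above the rim. In the scene picture before I set it down, its visible floor was clear. It is back close to where it started, let go, and looks flat.
- **End-pieces:** the top view shows only four clearly. The scene view shows a fifth standing higher than one layer, lying across two of the others, with its centre about 20 mm above the liner and below the rim. I inferred that count of five from the height and the brightness pattern. The trained network did not confirm it: it found nothing in the top view and gave only weak or wrong hits in the scene view.
- **Left alone:** the before/after picture comparison showed no change at the spectacles, bottle or weight in the scene view. The same comparison on the top view was too noisy to use.
- **Robot:** it was clear of everything when I handed in.

During the pour, joint 6 reached its lower limit at 25° of tilt. I raised the pan and moved it outward to tip it further.

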